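# Hold a slide paddle flush on a tilted inspection stage

### The job

Pull the slide paddle up out of its upright holder by its handle, then lay its glass plate squarely over the sloped face of the tilting stage, feeling for the slope until the plate lies flush and pushes both spring strips nearly all the way in. Finish while still gripping the paddle and keeping it lightly pressed there, touching the stage with the paddle only, and leave the other things on the bench where they are.

Things in the scene. Friction and masses are not known exactly. Their poses are not given: they have to be found in the camera images.
- paddle: Slide paddle, about 90 g, loose: flat plate (aluminium frame, glass pane) 5 mm thick (x), 44 wide (y), 56 tall (z), and on its top edge a straight black handle 14 thick (x), 20 wide (y), from z = 56 to 131 mm. Origin: middle of the plate's lower edge; z up the handle, x the plate's normal; both sides alike. Starts standing in the holder's pocket with play: may lean a few degrees.
- plate_center (a point): Centre of the paddle's plate, 28 mm above the paddle's origin along the paddle's z (mid-thickness). Axes as the paddle.
- handle_mid (a point): Middle of the paddle's handle, 93.5 mm from the paddle's origin along its z. Axes as the paddle.
- holder: White block, fixed: foot 60 x 86 mm (x, y), 8 thick; walls 29 x 66 mm outside, top 54 mm above the bench; one slot-shaped pocket open upwards, 9 mm (x) by 46 mm (y), floor at 8 mm. Origin: centre of its underside, below the pocket; z up; the slot runs along y. The paddle stands in it, the paddle's axes along the holder's.
- stage: Tilting stage, fixed. Grey base 110 x 120 mm, 12 thick; two cheeks (98 mm apart outside, x -29 to 5 mm, top at 102 mm) carry an aluminium face plate 70 wide, 50 tall. Origin: underside, below the face's centre; y along the face's level width. The face looks to the stage's +x and upwards: its top leans to -x by 9 to 31 degrees from upright, locked, varies, not reported: see or feel it.
- stage_center (a point): Centre of the face's front surface, 95 mm above the bench. The face's tilt line runs through it along the stage's y. This frame does not tilt with the face: axes as the stage.
- strip_top (a joint): How far the upper spring strip is pushed in, m: 0 = out, 6 mm proud of the face; 0.006 = fully in, level with the face. A dark steel bar 50 mm wide (level), 6 mm tall, its middle 18 mm up the slope from the face's centre. Moves square to the face; spring 0.5 N at first, 2 N fully in.
- strip_low (a joint): The same for the lower spring strip, its middle 18 mm down the slope from the face's centre. With the plate on both strips, a difference of 1 mm between the two readings is a tilt error of about 1.6 degrees; if the upper reads more, the plate's top leans back too far.
- objective: Bystander: brass microscope objective standing on the bench, 28 mm across, 50 mm tall, origin at its underside.
- dish: Bystander: shallow glass dish, 64 mm across, 16 mm tall, origin at its underside.
- bottle: Bystander: small amber bottle, 36 mm across, 75 mm tall, origin at its underside.
- slide_box: Bystander: grey slide box 90 x 110 x 32 mm, origin at its underside.
- tool_cup: Bystander: empty steel beaker, 70 mm across, 85 mm tall, origin at its underside.
- lens_ring: Bystander: dark steel ring lying flat, 48 mm across, 12 mm tall, origin at its underside.
- screwdriver: Bystander: screwdriver lying on the bench, 150 mm long.
Things that resemble listed ones, but are neither listed nor needed, are in the scene too. Leave any blue or yellow look-alike of the stage alone.

How it is judged:
By the outcome, as a careful person would: the job done as asked, in the order asked, and still so for the second after the job is handed in, while the arm keeps its last pose, push and grip.
It also fails if it takes over 51 s, if anything falls off the work surface, if the arm or the gripper's body presses on something with over 40 N, if the wrist force passes 120 N, or if a joint passes its speed limit or range.

### The arm

A 7-joint arm with a two-finger parallel gripper is mounted at the origin on the work surface. World frame = base frame: x ahead of the robot, y to its left, z up, the work surface at z = 0. Lengths are in m, angles in rad, forces in N, time in s.
With the tool pointing down it reaches from about 0.425 to 0.925 m from the base axis. Payload 6.8 kg.
Tool frame: the origin (TCP) lies on the centre line of the jaws, within the pads' length; the fingertips stand 17 mm ahead of it and the grasp point (between the pads) lies 2 mm behind it (nose_length is the distance from the TCP to the fingertips, in m); z points along the fingers, y is the line along which they close (so a half turn about z gives the same grasp; the last joint's range is limited). The gripper opens to 88 mm and grips with 3 to 60 N. Pads are 20 mm wide; open, the fingers measure 115 mm over their backs; the gripper's body (75 mm by 178 mm) begins 61 mm behind the grasp point.
Start: joints at [-1.445, 0.477, 0.022, 1.555, -0.011, 1.109, -0.083], TCP at [0.156, 0.657, 0.202] pointing down, gripper open.
Joint ranges: [-2.96, 2.96], [-0.34, 2.1], [-1.41, 1.46], [0.24, 2.44], [-1.37, 4.51], [0.17, 1.92], [-2.96, 2.96]. Speed limits (rad/s): [2.39, 2.39, 3.14, 3.14, 3.14, 3.14, 3.14].

### API

Orientations are given as a rotation vector (axis times angle).
In Python, from cell import * gives the robot as it stands. The module is installed in compiled form; this text tells all that it offers.
- The arm moves only by the tool jog_arm, never from a script. Its argument "rows" is one flat list of numbers, 6 for each row, row after row: the shift along the tool's x, y, z in m, then the turn, a rotation vector about the tool's x, y, z in rad. A call has 1 to 20 rows; each row shifts and turns the commanded pose from where the row before left it, along the tool's axes as they then stand; what a row does not reach is not made up. A row lasts 1/12 s, in which the tool goes at most 41.7 mm and 7.16 degrees, less where a joint would pass 70% of its speed; a pose out of reach is approached as far as the arm can. A call is refused whole if a number of a shift passes 0.0417 or a number of a turn 0.125, either way. A call with a gripper value outside its range is refused whole. "fingers" is the finger opening in m, from 0 to 0.0878, set as the call begins (left out, the last holds). The fingers move at their own pace and stop on an object; the grip force is fixed at half the most. Time passes only in rows, so rows that do not move let the fingers close. It gives the time, the measured TCP pose, the force, the opening and the grip force at its end, in the units of the state.
- get_state(): the state, without advancing time (a new reading comes with each control period).
- camera(name): name is "scene" or "side" or "wrist"; returns a dict with "pixels" (420x560x3 uint8, red, green, blue), "fx", "fy", "cx", "cy" (pixels), "pose" (4x4, takes a point from camera to world coordinates). Camera axes: x right, y down, z forward; pixel columns grow to the right and rows downward; lengths in m; the calibration is good to about 2 mm. A picture is of the moment at which its call begins. There is no depth.
- job_done(): hands the job in; it is judged then, once.
The state is a dict: "time": time; "joint_pos": joint angles; "joint_vel": joint speeds; "tau": joint torques, N m; "position": TCP position; "tool_rot": TCP orientation; "force": force on the tool from outside, world axes, zero at the start; "torque": the same for the moment, N m; "finger_gap": finger opening in m; "grasp_force": force on a finger pad.
Only numpy, scipy, OpenCV 4.12 (cv2) and the standard library are available. Lean on these libraries where they do the work, as an engineer would, in place of code of your own. Each camera call takes 0.05 s, during which the arm holds its last target. There are 200 camera calls.

## Working session

There is one attempt and no reset: what is moved stays moved. The work goes in short steps, Python scripts to look and compute and a tool call to move; the robot and the scene stay as the last step left them, time stands still between calls to the robot, and variables do not carry over. Pictures are saved under pics/ and viewed, at most 10 in all, crops included, and the job is handed in when it is done.

Besides the shell and the picture viewer there is one more tool, called after ">>>" as name(argument=value, ...) on one line, values as JSON. jog_arm: Moves the arm, as the interface text tells. Its arguments: {"type":"object","properties":{"rows":{"type":"array"},"fingers":{"type":"number"}},"required":["rows"]}

```bash
mkdir -p pics; cat > h.py <<'E'
from cell import *
import numpy as np, cv2
from scipy.spatial.transform import Rotation as R
def snap(n,f):
    c=camera(n); cv2.imwrite('pics/'+f,c['pixels'][:,:,::-1]); np.savez('pics/'+f+'.npz',**c); return c
def load(f): return np.load('pics/'+f+'.npz')
def ray(c,u,v):
    P=c['pose']; d=P[:3,:3]@np.array([(u-c['cx'])/c['fx'],(v-c['cy'])/c['fy'],1]); return P[:3,3],d/np.linalg.norm(d)
def onz(c,u,v,z):
    o,d=ray(c,u,v); return o+d*(z-o[2])/d[2]
def tri(*obs):
    A=np.zeros((3,3));b=np.zeros(3)
    for c,u,v in obs:
        o,d=ray(c,u,v);M=np.eye(3)-np.outer(d,d);A+=M;b+=M@o
    x=np.linalg.solve(A,b); return x,[np.linalg.norm(np.cross(x-ray(c,u,v)[0],ray(c,u,v)[1])) for c,u,v in obs]
def proj(c,p):
    P=c['pose']; q=P[:3,:3].T@(np.array(p)-P[:3,3]); return np.array([c['fx']*q[0]/q[2]+c['cx'],c['fy']*q[1]/q[2]+c['cy']])
E
python3 - <<'E'
from h import *
np.set_printoptions(precision=3,suppress=True)
for n in ['scene','side','wrist']:
    c=snap(n,n+'0.png'); print(n,c['fx'],c['pose'].tolist())
s=get_state(); print(s)
E
```

```text
scene 527.3902010052684 [[0.37596520610409373, 0.487491241251031, -0.7880370889131015, 1.5848659147195672], [0.9265842781715247, -0.20657073703614925, 0.31427711664341185, -0.4889587471920828], [-0.009578060579308935, -0.8483400381355763, -0.5293651296143975, 0.8605333225271341], [0.0, 0.0, 0.0, 1.0]]
side 492.90435541057775 [[-0.9577685896536641, -0.22568549931963475, 0.17817234372842117, 0.2506983028564178], [-0.2869761338276335, 0.7114709490240638, -0.6414466363682505, 0.7820332608658291], [0.01800075793336729, -0.6654886506106963, -0.7461908794820391, 1.026441065423521], [0.0, 0.0, 0.0, 1.0]]
wrist 304.63117324097055 [[0.23200990502326424, 0.9379438561715373, 0.2577454687112069, 0.08623492330678188], [0.9727121629807012, -0.22328988090864285, -0.06302917636465953, 0.6723743816552152], [-0.0015658737175170006, 0.2653355455906122, -0.9641548611533473, 0.3842136313290981], [0.0, 0.0, 0.0, 1.0]]
{'time': 0.15, 'joint_pos': array([-1.445,  0.478,  0.022,  1.556, -0.011,  1.109, -0.083]), 'joint_vel': array([-0.001, -0.002, -0.   , -0.003,  0.001, -0.002, -0.001]), 'tau': array([  0.003, -58.329,   1.537, -27.288,  -0.054,   0.014,   0.   ]), 'position': array([0.156, 0.656, 0.201]), 'tool_rot': array([-0.366, -3.12 ,  0.002]), 'force': array([-0.13 , -0.335, -0.452]), 'torque': array([0.02 , 0.06 , 0.029]), 'grasp_force': 0.0, 'finger_gap': 0.08767983834194949}
```

View pics/scene0.png

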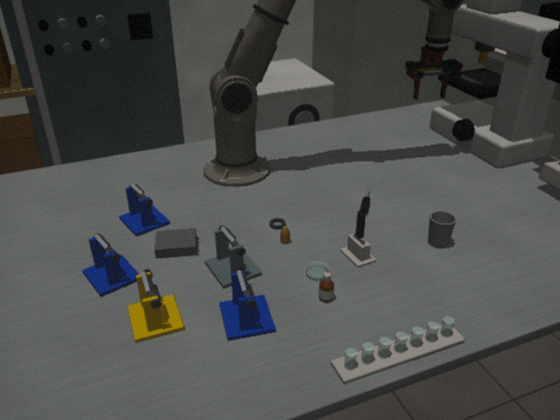

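View pics/side0.png

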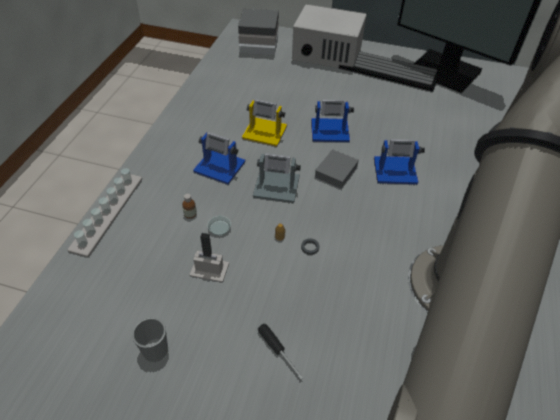

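The scene view shows the white holder with the black-handled paddle at about (360,235), and the side view shows it at (208,260). The grey stage is at (232,262) in scene and (277,175) in side. The look-alikes are blue (scene 145,210; 110,265; 245,305) and yellow (152,305). Only the grey stage fits the description. I'll confirm it in one enlarged crop.

```bash
python3 - <<'E'
from h import *
a=cv2.imread('pics/scene0.png');b=cv2.imread('pics/side0.png')
f=lambda im,x,y,w,h,s:cv2.convertScaleAbs(cv2.resize(im[y:y+h,x:x+w],(400,300),interpolation=cv2.INTER_CUBIC),alpha=1.6)
o=np.vstack([np.hstack([f(a,330,185,80,90-30,5)[:300],f(a,190,220,80,60,5)]),np.hstack([f(b,170,225,80,60,5),f(b,240,145,80,60,5)])])
o[0:1]=o[0:1]; cv2.imwrite('pics/crop1.png',o)
E
```

```text
(no output)
```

View pics/crop1.png

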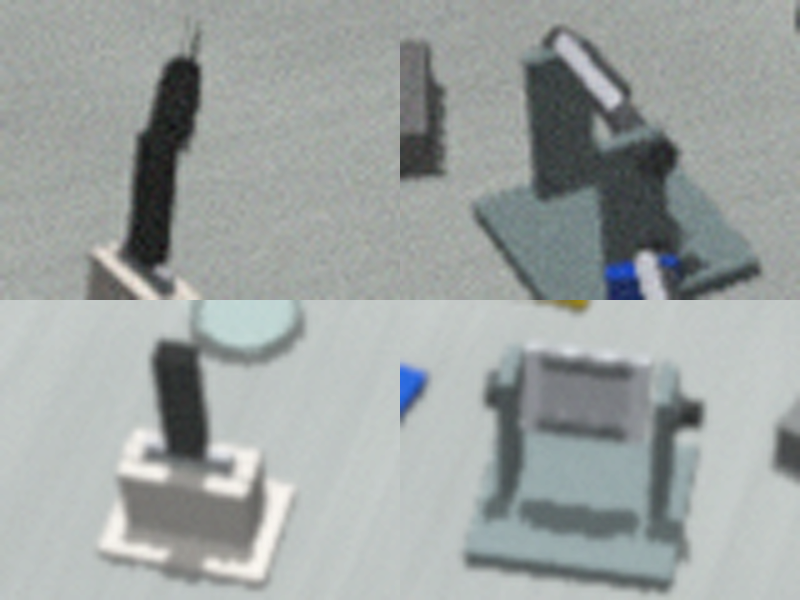

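```bash
python3 - <<'E'
from h import *
np.set_printoptions(precision=4,suppress=True)
a,b=load('scene0.png'),load('side0.png')
print('htop',tri((a,361.6,211.5),(b,205.6,234)));print('hbot',tri((a,359.6,235),(b,207.6,255.4)))
f=lambda x,y:(170+x/5,225+(y-300)/5)
for p in [(100,550),(265,580),(295,490)]: print('foot',onz(b,*f(*p),.008 if p[1]==490 else 0))
print('top rim',[onz(b,*f(*p),.054) for p in [(118,475),(240,490),(267,450),(140,430)]])
g=lambda x,y:(240+(x-400)/5,145+(y-300)/5)
for p in [(467,550),(680,568)]: print('base front',onz(b,*g(*p),.012))
for p,q in [((525,348),119),((652,352),119),((640,440),71.5),((525,430),71.5)]: print('face',onz(b,*g(*p),q/1000))
k=lambda x,y:(190+(x-400)/5,220+y/5)
print('face bottom',tri((a,*k(620,105)),(b,*g(527,432))), 'top',tri((a,*k(558,38)),(b,*g(652,350))))
for p in [(475,205),(760,270)]: print('base',onz(a,*k(*p),.012))
E
```

```text
htop (array([0.6002, 0.142 , 0.1404]), [np.float64(0.0019361689867353309), np.float64(0.001936168986735377)])
hbot (array([0.5992, 0.1454, 0.0646]), [np.float64(7.85585659330301e-05), np.float64(7.855856593317291e-05)])
foot [0.6415 0.172  0.    ]
foot [0.557  0.1641 0.    ]
foot [0.5594 0.1139 0.008 ]
top rim [array([0.6301, 0.1613, 0.054 ]), array([0.5707, 0.152 , 0.054 ]), array([0.5668, 0.1258, 0.054 ]), array([0.6305, 0.133 , 0.054 ])]
base front [ 0.5747 -0.1253  0.012 ]
base front [ 0.4559 -0.1485  0.012 ]
face [ 0.5588 -0.184   0.119 ]
face [ 0.4916 -0.2023  0.119 ]
face [ 0.4908 -0.1814  0.0715]
face [ 0.5543 -0.1696  0.0715]
face bottom (array([ 0.5424, -0.1717,  0.0854]), [np.float64(0.01481463296708357), np.float64(0.014814632967083505)]) top (array([ 0.4939, -0.2029,  0.1163]), [np.float64(0.0030974400866335076), np.float64(0.0030974400866335796)])
base [ 0.4811 -0.249   0.012 ]
base [ 0.5904 -0.1294  0.012 ]
```

>>> jog_arm(rows=[-0.0324,-0.0233,-0.003,0,0,0,-0.0324,-0.0233,-0.003,0,0,0,-0.0324,-0.0233,-0.003,0,0,0,-0.0324,-0.0233,-0.003,0,0,0,-0.0324,-0.0233,-0.003,0,0,0,-0.0324,-0.0233,-0.003,0,0,0,-0.0324,-0.0233,-0.003,0,0,0,-0.0324,-0.0233,-0.003,0,0,0,-0.0324,-0.0233,-0.003,0,0,0,-0.0324,-0.0233,-0.003,0,0,0,-0.0324,-0.0233,-0.003,0,0,0,-0.0324,-0.0233,-0.003,0,0,0,-0.0324,-0.0233,-0.003,0,0,0,-0.0324,-0.0233,-0.003,0,0,0,-0.0324,-0.0233,-0.003,0,0,0,-0.0324,-0.0233,-0.003,0,0,0,-0.0324,-0.0233,-0.003,0,0,0,0,0,0,0,0,-0.119,0,0,0,0,0,-0.119,0,0,0,0,0,-0.119])

```text
time: 1.82
position: [0.6007, 0.1426, 0.2527]
tool_rot: [0.199, -3.135, 0.001]
force: [0.6, -0.2, -0.7]
finger_gap: 0.0879
grasp_force: 0.0
```

```bash
python3 - <<'E'
from h import *
np.set_printoptions(precision=4,suppress=True)
c=snap('wrist','w1.png'); s=get_state(); print(s['time'],s['position'],s['joint_pos']);print(R.from_rotvec(s['tool_rot']).as_matrix())
for p in [(.6,.143,.139),(.6,.143,.054)]: print(proj(c,p))
E
```

```text
1.8667 [0.6004 0.1431 0.2527] [-0.5181  0.3432  0.2395  1.654  -0.0872  1.1557  1.449 ]
[[-0.9909 -0.1345 -0.0007]
 [-0.1345  0.9909 -0.0004]
 [ 0.0007 -0.0003 -1.    ]]
[280.815  197.7481]
[280.5763 182.0836]
```

View pics/w1.png

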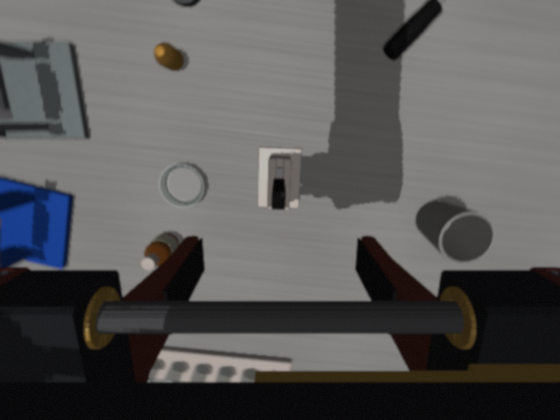

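The wrist picture shows the holder at about (280,178), almost parallel to the image, with the handle's top dark at about (279,195) between the jaws.

```bash
python3 - <<'E'
from h import *
np.set_printoptions(precision=4,suppress=True,linewidth=200)
c=load('w1.png'); im=c['pixels'].astype(int); g=im.sum(2)/3
print(g[140:215:4,254:308:2].astype(int))
m=((im[...,0]>g*1.03)&(g>105)); m[:140]=0;m[215:]=0;m[:,:250]=0;m[:,310:]=0
ct=max(cv2.findContours(m.astype(np.uint8),0,2)[0],key=cv2.contourArea); print(cv2.minAreaRect(ct))
d=(g<40).astype(np.uint8); d[:165]=0;d[215:]=0;d[:,:262]=0;d[:,:][:,298:]=0
for r in range(176,212,3):
    x=np.where(d[r])[0]
    if len(x): print(r,x.min(),x.max())
E
```

```text
[[126 125 126 127 126 126 126 127 127 128 129 130 129 129 129 128 128 127 127 127 127 127 127 127 128 128 128]
 [127 127 127 126 128 128 127 128 127 129 127 126 126 126 126 125 126 126 126 127 127 127 127 127 128 128 129]
 [129 130 131 162 163 161 158 155 155 155 154 150 147 146 146 143 141 138 134 132 128 124 122 116 118 127 128]
 [129 128 134 177 184 184 183 183 178 167 161 159 161 154 147 157 159 157 152 149 141 155 157 144 123 127 126]
 [128 126 135 178 184 184 184 171 102  63  64  67  63  65  68  69  68  70  89  99 100 102 100  92  86  90  90]
 [129 126 140 180 184 183 181 135  96  98  96  90  99 100  95  87  93  93  89  97 101 100 101  89  73  74  73]
 [130 128 137 179 183 183 180 130  98 100  97  92 100 101  96  92 100 100  93  95 101 102 101  89  73  73  74]
 [127 128 140 180 183 183 179 130  99  99  97  87  82  82  85  91 100  99  93  97 101  99 102  87  74  72  73]
 [126 126 146 180 182 182 180 123  98 100  95  90  96  97  88  92  99 101  95 100 100 100 100  82  74  72  73]
 [127 128 149 180 181 181 179 124  98 100  92  89  94  94  84  94  99  99  94 100 102 101  99  78  74
[... 533 characters left out ...]
01 102 101  93 111 126 126 123]
 [126 126 157 179 180 179 162 103  89  39  15  16  17  16  15  35  88  95 104 118 144 163 136 121 126 126 127]
 [125 125 156 177 177 178 161 103  88  33  13  17  15  16  15  40  92 108 163 177 176 175 141 125 126 126 127]
 [126 126 126 125 125 125 124 136 135  77  46  47  43  39  42  86 141 131 127 133 134 135 129 126 127 126 127]
 [126 124 126 125 125 126 125 126 127 125 127 126 125 126 126 126 126 126 126 126 126 126 127 126 127 127 126]]
((278.5517272949219, 177.65585327148438), (42.968231201171875, 61.531429290771484), 2.2025980949401855)
179 275 282
182 274 283
185 274 283
188 273 284
191 273 284
194 273 284
197 273 284
200 272 284
203 272 284
206 273 283
```

>>> jog_arm(rows=[-0.0017,-0.0024,0.015,0,0,0.03,0,0,0.03,0,0,0,0,0,0.03,0,0,0,0,0,0.03,0,0,0,0,0,0.03,0,0,0,0,0,0.018,0,0,0,0,0,0,0,0,0])

```text
time: 2.45
position: [0.599, 0.1409, 0.0957]
tool_rot: [0.143, -3.131, 0.004]
force: [-0.7, -0.1, -0.4]
finger_gap: 0.0881
grasp_force: 0.0
```

>>> jog_arm(rows=[0,0,0,0,0,0,0,0,0,0,0,0,0,0,0,0,0,0,0,0,0,0,0,0,0,0,0,0,0,0,0,0,0,0,0,0,0,0,0,0,0,0,0,0,0,0,0,0,0,0,0,0,0,0,0,0,0,0,0,0], fingers=0.0)

```text
time: 3.28
position: [0.6024, 0.1415, 0.1002]
tool_rot: [0.146, -3.138, -0.0]
force: [0.1, -0.1, -0.7]
finger_gap: 0.0247
grasp_force: 0.0
```

>>> jog_arm(rows=[0,0,0,0,0,0,0,0,0,0,0,0,0,0,0,0,0,0,0,0,0,0,0,0,0,0,0,0,0,0,0,0,0,0,0,0])

```text
time: 3.78
position: [0.6024, 0.1416, 0.1001]
tool_rot: [0.146, -3.138, -0.0]
force: [0.5, 0.2, -0.1]
finger_gap: 0.0137
grasp_force: 30.0
```

>>> jog_arm(rows=[0,0,-0.004,0,0,0,0,0,-0.01,0,0,0,0,0,-0.012,0,0,0,0,0,-0.012,0,0,0,0,0,-0.012,0,0,0,0,0,-0.02,0,0,0,0,0,-0.02,0,0,0,0,0,-0.03,0,0,0,0,0,-0.03,0,0,0,0,0,0,0,0,0,0,0,0,0,0,0])

```text
time: 4.7
position: [0.6037, 0.1418, 0.2534]
tool_rot: [-0.146, 3.133, 0.003]
force: [-1.0, 0.2, -1.1]
finger_gap: 0.0142
grasp_force: 30.0
```

```bash
python3 - <<'E'
from h import *
np.set_printoptions(precision=4,suppress=True,linewidth=200)
s=get_state(); print(s['position'],s['force'],s['torque'],s['grasp_force'])
a=snap('scene','scene2.png');b=snap('side','side2.png')
p=s['position'];
for n,c in (('a',a),('b',b)):
    print(n,proj(c,p-[0,0,.0955]),proj(c,p))
f=lambda im,u:cv2.convertScaleAbs(cv2.resize(im[int(u[1])-45:int(u[1])+45,int(u[0])-30:int(u[0])+30,::-1],(400,600),interpolation=cv2.INTER_CUBIC),alpha=1.6)
cv2.imwrite('pics/crop2.png',np.hstack([f(a['pixels'],proj(a,p-[0,0,.05])),f(b['pixels'],proj(b,p-[0,0,.05]))]))
E
```

```text
[0.6037 0.1418 0.2534] [-0.9548  0.2199 -1.0891] [0.0223 0.0271 0.0073] 29.994280636310577
a [362.0447 206.0738] [365.0835 172.8324]
b [202.7853 229.2046] [198.5253 200.6591]
```

View pics/crop2.png

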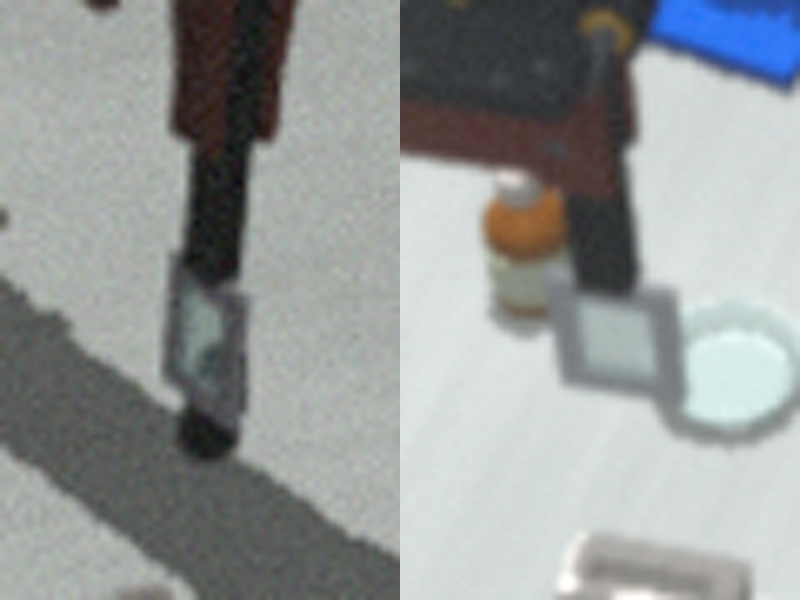

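The crop shows the paddle out of the pocket, hanging straight below the fingers. Its bottom edge is near (363,205) in scene and (203.6,229.4) in side, as predicted from the tool pose.

>>> jog_arm(rows=[0,-0.03,0,0,0,0,0,-0.034,0,0,0,0,0,-0.034,0,0,0,0,0,-0.034,0,0,0,0,0,-0.034,0,0,0,-0.05,0,-0.034,0,0,0,-0.058,0,0,0,0,0,0,0,0,0,0,0,0,0,0,0,0,0,0])

```text
time: 5.55
position: [0.622, -0.0568, 0.2489]
tool_rot: [0.315, -3.124, -0.001]
force: [0.4, 1.2, -0.9]
finger_gap: 0.0142
grasp_force: 30.0
```

```bash
python3 - <<'E'
from h import *
np.set_printoptions(precision=4,suppress=True,linewidth=200)
s=get_state(); print(s['position'],s['tool_rot'],s['force'],s['torque'])
c=snap('wrist','w2.png'); np.save('pics/s2.npy',s['position'])
print(proj(c,(.5235,-.184,.095)))
E
```

```text
[ 0.622  -0.0568  0.2489] [ 0.3145 -3.1235 -0.0013] [ 0.4213  1.2272 -0.8726] [ 0.0811 -0.0085  0.0647]
[177.5544  73.6307]
```

>>> jog_arm(rows=[0,-0.03,0,0,0,0,0,-0.03,0,0,0,0,0,-0.03,0,0,0,0,0,-0.03,0,0,0,0,0,0,0,0,0,0,0,0,0,0,0,0,0,0,0,0,0,0])

```text
time: 6.18
position: [0.6468, -0.1726, 0.2495]
tool_rot: [0.319, -3.125, -0.002]
force: [0.1, 0.5, -0.4]
finger_gap: 0.0137
grasp_force: 30.0
```

```bash
python3 - <<'E'
from h import *
np.set_printoptions(precision=4,suppress=True,linewidth=200)
s=get_state(); print(s['position'],s['tool_rot'],s['force'],s['torque'])
c=snap('wrist','w3.png'); u3=proj(c,(.5235,-.184,.095)).astype(int);c2=load('w2.png');u2=proj(c2,(.5235,-.184,.095)).astype(int);print(u2,u3)
f=lambda im,u:(cv2.convertScaleAbs(cv2.resize(im[max(u[1]-75,0):max(u[1]-75,0)+150,max(0,u[0]-50):max(0,u[0]-50)+100,::-1],(400,600),interpolation=cv2.INTER_CUBIC),alpha=1.6))
cv2.imwrite('pics/crop3.png',np.hstack([f(c2['pixels'],u2),f(c['pixels'],u3)]))
E
```

```text
[ 0.6468 -0.1726  0.2495] [ 0.3188 -3.1246 -0.0024] [ 0.0803  0.5262 -0.4207] [ 0.0486 -0.0097 -0.0066]
[177  73] [293  72]
```

View pics/crop3.png

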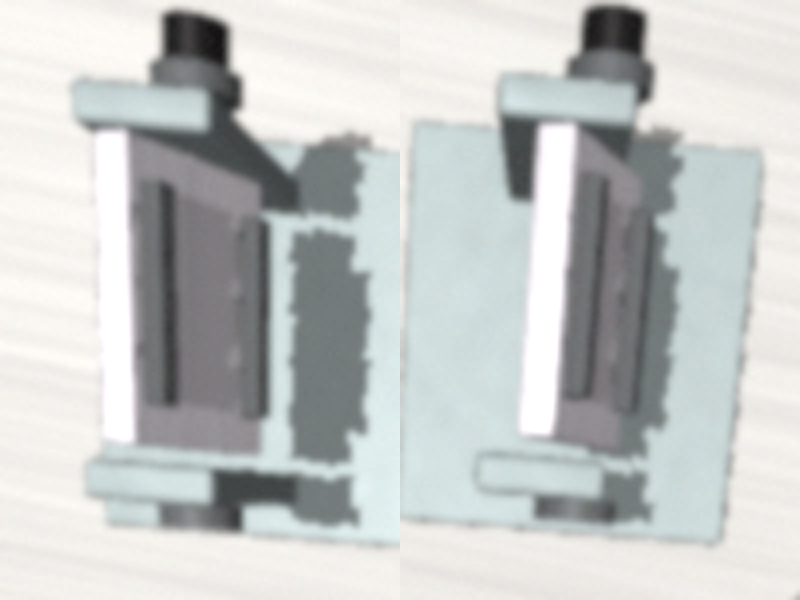

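The crop shows the grey stage from two wrist positions, with the face's top edge white, both dark strips proud, and the lower corners visible. Next I triangulate the face corners.

```bash
python3 - <<'E'
from h import *
np.set_printoptions(precision=4,suppress=True,linewidth=200)
c2,c3=load('w2.png'),load('w3.png');s=load('side0.png')
A=lambda x,y:(c2,127+x/4,y/4); B=lambda x,y:(c3,243+(x-400)/4,y/4)
g=lambda x,y:(s,240+(x-400)/5,145+(y-300)/5)
T={}
for n,a,b in [('TF',(132,128),(578,125)),('TN',(135,443),(560,437)),('BN',(262,452),(620,445)),('BF',(260,183),(640,182)),
  ('s1F',(175,183),(605,177)),('s1N',(177,405),(588,398)),('s2F',(267,220),(652,210)),('s2N',(267,415),(633,412))]:
    T[n],e=tri(A(*a),B(*b)); print(n,T[n],e[0])
for n,p in [('TF',(652,350)),('TN',(525,346))]: print(n,proj(s,T[n]),g(*p)[1:])
y=(T['TN']-T['TF']); print('yaw',np.degrees(np.arctan2(y[1],y[0])), np.linalg.norm(y))
y2=(T['BN']-T['BF']); print('yaw',np.degrees(np.arctan2(y2[1],y2[0])),np.linalg.norm(y2))
t=(T['TN']+T['TF'])/2;b=(T['BN']+T['BF'])/2; print('c',(t+b)/2,np.linalg.norm(t-b),'tilt',np.degrees(np.arctan2(np.linalg.norm((t-b)[:2]),(t-b)[2])))
v=((T['s1N']+T['s1F'])-(T['s2N']+T['s2F']))/2; print('strips',v,np.linalg.norm(v),np.degrees(np.arctan2(np.linalg.norm(v[:2]),v[2])))
E
```

```text
TF [ 0.493  -0.1973  0.115 ] 0.0003728161866476557
TN [ 0.5623 -0.1872  0.1221] 5.14552208240552e-05
BN [ 0.5591 -0.1701  0.0736] 0.000177411211469691
BF [ 0.4915 -0.1795  0.0719] 0.0005800724480524076
s1F [ 0.5012 -0.1888  0.1084] 4.660217436122533e-05
s1N [ 0.5514 -0.1822  0.1104] 8.911513547584498e-05
s2F [ 0.5    -0.1748  0.0786] 0.00048457457099247524
s2N [ 0.5495 -0.1687  0.0776] 0.00035435644516412134
TF [289.3603 157.5368] (290.4, 155.0)
TN [264.1273 152.7617] (265.0, 154.2)
yaw 8.298353581743477 0.07044517170264449
yaw 7.943879658105811 0.06821948281774094
c [ 0.5265 -0.1835  0.0957] 0.049024800253308916 tilt 21.114887883659385
strips [ 0.0016 -0.0137  0.0313] 0.03418232475322151 23.760694494610938
```

>>> jog_arm(rows=[0.02,0.02,0,0,0,0,0.033,0.02,0,0,0,0,0.033,0.02,0,0,0,0,0.033,0.01,0,0,0,0,0,0,0,0,0,0.067,0,0,0,-0.075,0,0,0,0,0,-0.1,0,0,0,0,0,-0.1,0,0,0,0,0,-0.1,0,0,0,0,0,0,0,0,0,0,0,0,0,0])

```text
time: 7.15
position: [0.5159, -0.1302, 0.2494]
tool_rot: [0.204, -3.054, -0.577]
force: [-0.4, 0.8, -1.0]
finger_gap: 0.0139
grasp_force: 30.0
```

```bash
cat > tgt.py <<'E'
from h import *
import sys
np.set_printoptions(precision=4,suppress=True,linewidth=200)
C=np.array([.5265,-.1835,.0957]);th,yaw=np.radians(21.5),np.radians(7.8)
nh=np.array([-np.sin(yaw),np.cos(yaw),0]);k=np.array([0,0,1.])
n=nh*np.cos(th)+k*np.sin(th);u=-nh*np.sin(th)+k*np.cos(th)
Rt=np.column_stack([np.cross(n,-u),n,-u])
def rel(d,s=None):
    s=s or get_state();Rc=R.from_rotvec(s['tool_rot']).as_matrix()
    return Rc.T@(C+d*n+.0641*u-s['position']), R.from_matrix(Rc.T@Rt).as_rotvec(), s
def show(d):
    a,b,s=rel(d); print(s['time'],'shift',a,'turn',b,'pos',s['position']);
    print('F tool',R.from_rotvec(s['tool_rot']).inv().apply(s['force']),'M tool',R.from_rotvec(s['tool_rot']).inv().apply(s['torque']),s['grasp_force'],s['joint_pos'])
if __name__=='__main__': show(float(sys.argv[1]))
E
python3 tgt.py .04
```

```text
7.15 shift [-0.0035 -0.0667  0.0591] turn [-0.0015 -0.0006 -0.0032] pos [ 0.5159 -0.1302  0.2494]
F tool [0.3425 0.3924 1.2357] M tool [ 0.3449 -0.0015  0.0602] 29.994201064109802 [ 0.078   0.3302  0.3427  1.7507 -0.4408  1.3126  2.2831]
```

>>> jog_arm(rows=[-0.0035,0,0.02,0,0,0,0,0,0.02,0,0,0,0,-0.02,0.019,0,0,0,0,-0.02,0,0,0,0,0,-0.027,0,0,0,0,0,0,0,0,0,0,0,0,0,0,0,0,0,0,0,0,0,0])

```text
time: 7.82
position: [0.5256, -0.1676, 0.1713]
tool_rot: [0.211, -3.055, -0.58]
force: [0.3, 0.0, -0.3]
finger_gap: 0.0138
grasp_force: 30.0
```

```bash
python3 - <<'E'
from tgt import *
show(.0085)
w=snap('wrist','w4.png');b=snap('side','side4.png')
u=proj(b,C).astype(int); v=proj(w,C).astype(int); print(u,v)
f=lambda im,x,y,a,h,s:cv2.convertScaleAbs(cv2.resize(im[max(y,0):max(y,0)+h,x:x+a,::-1],(400,600),interpolation=cv2.INTER_CUBIC),alpha=1.6)
cv2.imwrite('pics/crop4.png',np.hstack([f(b['pixels'],u[0]-30,u[1]-45,60,90,0),f(w['pixels'],v[0]-80,v[1]-120,160,240,0)]))
E
```

```text
7.8167 shift [ 0.0013 -0.034   0.0004] turn [-0.0003  0.0002  0.0015] pos [ 0.5256 -0.1676  0.1713]
F tool [-0.3003 -0.1253  0.3004] M tool [ 0.3887 -0.0224  0.0184] 29.994159042835236 [ 0.1483  0.4556  0.3362  1.7674 -0.4852  1.211   2.4124]
[276 163] [230 210]
```

View pics/crop4.png

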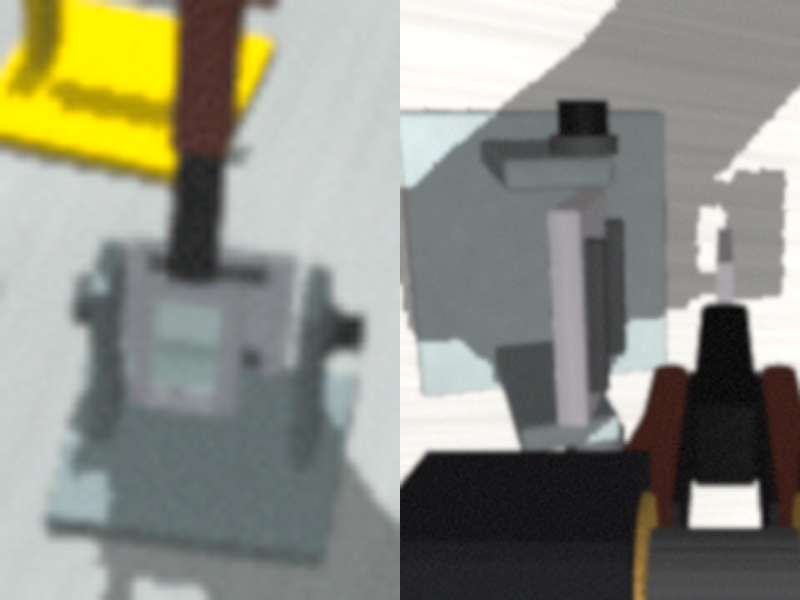

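```bash
python3 - <<'E'
from tgt import *
s=get_state();b=load('side4.png');Rc=R.from_rotvec(s['tool_rot']).as_matrix()
P=lambda x,y,z:s['position']+Rc@np.array([x,y,z])
print('pane',proj(b,P(0,0,.0641)),'obs 273.7 170.2'); 
for x in(-.022,.022): print('bottom',proj(b,P(x,0,.0921)))
h=lambda x,y:(246+x/6.667,118+y/6.667)
print(h(130,402),h(235,415),'cheek outer L/R tops',h(97,240),h(330,265))
st=lambda x,y:proj(b,C+x*nh*0+np.array([-np.cos(yaw),-np.sin(yaw),0])*y+u*x)
print('face TL TR BL',st(.025,-.035),st(.025,.035),st(-.025,-.035),'obs',h(125,238),h(297,255))
E
```

```text
pane [273.4516 168.7489] obs 273.7 170.2
bottom [264.7373 177.3281]
bottom [280.7393 179.2932]
(265.49902504874757, 178.29698515074247) (281.2482375881206, 180.24688765561723) cheek outer L/R tops (260.54927253637317, 153.9982000899955) (295.4975251237438, 157.74801259937004)
face TL TR BL [264.1674 153.4625] [289.3805 156.4485] [263.0742 170.2991] obs (264.74906254687266, 153.69821508924554) (290.54777261136945, 156.24808759562023)
```

>>> jog_arm(rows=[0.0013,-0.01,0,0,0,0,0,-0.01,0,0,0,0,0,-0.008,0,0,0,0,0,-0.004,0,0,0,0,0,0,0,0,0,0,0,0,0,0,0,0,0,0,0,0,0,0,0,0,0,0,0,0])

```text
time: 8.58
position: [0.5276, -0.1995, 0.1589]
tool_rot: [0.206, -3.055, -0.58]
force: [-0.2, 0.0, -1.0]
finger_gap: 0.0141
grasp_force: 30.0
```

```bash
cat > feel.py <<'E'
from tgt import *
import sys
F=[];Q=[]
for i in range(int(sys.argv[1])):
    camera('wrist') ; s=get_state(); q=R.from_rotvec(s['tool_rot']).inv()
    F.append(np.r_[q.apply(s['force']),q.apply(s['torque'])]); a,b,_=rel(0,s); Q.append(np.r_[-a,-b])
F=np.array(F);Q=np.array(Q); print(s['time'],'F',F.mean(0),'sd',F.std(0)); print('d mm',Q.mean(0)[:3]*1e3,'turn err deg',np.degrees(Q.mean(0)[3:]),'sd',Q.std(0)[1]*1e3,np.degrees(Q.std(0)[3]),s['grasp_force'])
E
python3 feel.py 8
```

```text
8.9833 F [0.1106 0.0547 1.0403 0.2066 0.1054 0.0098] sd [0.5573 0.5969 0.3211 0.0315 0.0234 0.0301]
d mm [ 1.0276  8.2439 -0.6941] turn err deg [ 0.0107 -0.0351  0.0902] sd 0.0631325147717739 0.0024753822831222153 29.994450509548187
```

>>> jog_arm(rows=[-0.001,-0.001,0,0,0,0,0,0,0,0,0,0,0,0,0,0,0,0,0,0,0,0,0,0])

```text
time: 9.32
position: [0.5288, -0.2004, 0.1586]
tool_rot: [0.205, -3.055, -0.58]
force: [-1.7, 1.5, -0.1]
finger_gap: 0.0137
grasp_force: 30.0
```

```bash
python3 feel.py 6
```

```text
9.6167 F [ 0.2058  1.1453  0.5743 -0.0554  0.1895  0.038 ] sd [0.5243 0.6931 0.2851 0.0389 0.022  0.0207]
d mm [ 0.0555  7.1575 -0.6867] turn err deg [ 0.0022 -0.0357  0.1035] sd 0.025113716216157298 0.0030125381392412465 29.995380342006683
```

>>> jog_arm(rows=[0,-0.001,0,0,0,0,0,0,0,0,0,0,0,0,0,0,0,0,0,0,0,0,0,0])

```text
time: 9.95
position: [0.5289, -0.2013, 0.1582]
tool_rot: [0.205, -3.055, -0.58]
force: [-0.1, 0.8, -0.2]
finger_gap: 0.0136
grasp_force: 30.0
```

```bash
python3 feel.py 6
```

```text
10.25 F [ 0.7783  1.6229  0.8194 -0.1831  0.1728  0.0236] sd [0.411  0.4513 0.6373 0.0177 0.0225 0.0211]
d mm [ 0.0481  6.1416 -0.6859] turn err deg [ 0.0044 -0.0356  0.1027] sd 0.0184196050214065 0.002009913514272474 29.998193979263306
```

>>> jog_arm(rows=[0,-0.001,0,0,0,0,0,0,0,0,0,0,0,0,0,0,0,0,0,0,0,0,0,0])

```text
time: 10.58
position: [0.529, -0.2023, 0.1579]
tool_rot: [0.205, -3.055, -0.58]
force: [-1.2, 2.0, 0.3]
finger_gap: 0.0138
grasp_force: 30.0
```

```bash
python3 feel.py 6
```

```text
10.8833 F [ 0.9379  2.2903  1.1347 -0.3542  0.2039  0.0414] sd [0.4982 0.3344 0.698  0.0181 0.0252 0.0275]
d mm [ 0.0538  5.152  -0.6692] turn err deg [ 0.0036 -0.0342  0.1022] sd 0.017844997345320662 0.0017948034399878062 30.00206083059311
```

>>> jog_arm(rows=[0,-0.001,0,0,0,0,0,0,0,0,0,0,0,0,0,0,0,0,0,0,0,0,0,0])

```text
time: 11.22
position: [0.5291, -0.2032, 0.1575]
tool_rot: [0.205, -3.055, -0.58]
force: [-1.0, 1.5, -1.2]
finger_gap: 0.0138
grasp_force: 30.0
```

```bash
python3 feel.py 5
```

```text
11.4667 F [ 0.7268  2.6821  1.7812 -0.5188  0.2268  0.0511] sd [0.3136 0.4021 0.2404 0.022  0.0212 0.0231]
d mm [ 0.0557  4.1685 -0.6677] turn err deg [ 0.0026 -0.0338  0.1015] sd 0.03186568990499675 0.0032252427527039015 30.007041692733765
```

>>> jog_arm(rows=[0,0.0011,0,0.0175,0,0,0,0,0,0,0,0,0,0,0,0,0,0,0,0,0,0,0,0])

```text
time: 11.8
position: [0.5291, -0.2021, 0.158]
tool_rot: [0.206, -3.062, -0.553]
force: [-1.5, 2.5, -0.9]
finger_gap: 0.0139
grasp_force: 30.0
```

```bash
python3 feel.py 5
```

```text
12.05 F [ 0.4685  2.2365  1.9516 -0.5506  0.1625  0.0514] sd [0.5685 0.2888 0.7531 0.0226 0.0188 0.0439]
d mm [-0.0022  5.1684 -0.8337] turn err deg [ 1.0143 -0.0435  0.1035] sd 0.06733261622685455 0.0014546866600646734 30.00895231962204
```

>>> jog_arm(rows=[0,0.0011,0,0.0175,0,0,0,0,0,0,0,0,0,0,0,0,0,0,0,0,0,0,0,0])

```text
time: 12.38
position: [0.5289, -0.2011, 0.1584]
tool_rot: [0.206, -3.067, -0.526]
force: [-1.7, 3.1, -0.5]
finger_gap: 0.0138
grasp_force: 30.0
```

```bash
python3 feel.py 5
```

```text
12.6333 F [ 0.6337  2.6826  1.4296 -0.6188  0.1357  0.04  ] sd [0.4873 0.4874 0.4558 0.0099 0.0398 0.0192]
d mm [ 0.0033  6.2382 -0.9357] turn err deg [ 2.0164 -0.0423  0.1066] sd 0.06068717305294806 0.0004837398884383663 30.010263919830322
```

>>> jog_arm(rows=[0,0.0011,0,0.0175,0,0,0,0,0,0,0,0,0,0,0,0,0,0,0,0,0,0,0,0])

```text
time: 12.97
position: [0.5288, -0.2001, 0.1587]
tool_rot: [0.207, -3.073, -0.5]
force: [-1.3, 2.7, -0.3]
finger_gap: 0.0137
grasp_force: 30.0
```

```bash
python3 feel.py 5
```

```text
13.2167 F [ 0.2203  2.8212  1.844  -0.6311  0.1057  0.0371] sd [0.4883 0.3854 0.4142 0.0553 0.0166 0.0248]
d mm [ 0.0172  7.3066 -1.0469] turn err deg [ 3.0207 -0.0405  0.1076] sd 0.0399542261124723 0.002140762704964194 30.011845529079437
```

>>> jog_arm(rows=[0,0.0011,0,0.0175,0,0,0,0,0,0,0,0,0,0,0,0,0,0,0,0,0,0,0,0])

```text
time: 13.55
position: [0.5286, -0.1991, 0.1591]
tool_rot: [0.207, -3.078, -0.473]
force: [-1.3, 4.2, -1.4]
finger_gap: 0.0137
grasp_force: 30.0
```

```bash
python3 feel.py 5
```

```text
13.8 F [-0.0006  3.2855  1.9312 -0.7895  0.0967  0.063 ] sd [0.5081 0.8698 0.4602 0.0319 0.0315 0.0286]
d mm [ 0.0239  8.4447 -1.1886] turn err deg [ 4.019  -0.0383  0.1078] sd 0.021484898696808023 0.004803302420204262 30.020948946475983
```

>>> jog_arm(rows=[0,-0.0011,0,-0.0175,0,0,0,-0.0011,0,-0.0175,0,0,0,-0.0011,0,-0.0175,0,0,0,-0.0011,0,-0.0175,0,0,0,-0.0011,0,-0.0175,0,0,0,0,0,0,0,0,0,0,0,0,0,0,0,0,0,0,0,0])

```text
time: 14.47
position: [0.5294, -0.2046, 0.1572]
tool_rot: [0.205, -3.049, -0.606]
force: [-0.6, 2.3, 0.2]
finger_gap: 0.0138
grasp_force: 30.0
```

```bash
python3 feel.py 5
```

```text
14.7167 F [ 0.3086  2.2337  0.4534 -0.4595  0.1481  0.067 ] sd [0.382  0.2376 0.5372 0.0145 0.0182 0.0243]
d mm [-0.0175  3.085  -0.9016] turn err deg [-0.9703 -0.0457  0.084 ] sd 0.06184148425906825 0.00149992377130842 30.00600278377533
```

>>> jog_arm(rows=[0,-0.0011,0,-0.0175,0,0,0,0,0,0,0,0,0,0,0,0,0,0,0,0,0,0,0,0])

```text
time: 15.05
position: [0.5296, -0.2055, 0.1568]
tool_rot: [0.204, -3.043, -0.633]
force: [-0.6, 2.3, 1.3]
finger_gap: 0.0142
grasp_force: 30.0
```

```bash
python3 feel.py 5
```

```text
15.3 F [ 0.4691  2.6297 -0.162  -0.4785  0.0479  0.062 ] sd [0.156  0.2895 0.6058 0.0254 0.0209 0.022 ]
d mm [-0.0526  1.9035 -0.807 ] turn err deg [-1.9865 -0.0512  0.0984] sd 0.04283024810573971 0.0016645770376264128 30.005979537963867
```

>>> jog_arm(rows=[0,-0.0011,0,-0.0175,0,0,0,0,0,0,0,0,0,0,0,0,0,0,0,0,0,0,0,0])

```text
time: 15.63
position: [0.5297, -0.2065, 0.1563]
tool_rot: [0.204, -3.036, -0.659]
force: [-0.2, 2.2, 1.9]
finger_gap: 0.0136
grasp_force: 30.0
```

```bash
python3 feel.py 5
```

```text
15.8833 F [ 0.0309  2.5401 -0.0665 -0.4137 -0.0723  0.0487] sd [0.5497 0.4488 0.3598 0.0192 0.0166 0.0202]
d mm [-0.0201  0.8409 -0.6963] turn err deg [-2.9952 -0.0457  0.0989] sd 0.0569907385761149 0.0010583751556763133 30.005069375038147
```

>>> jog_arm(rows=[0,-0.0011,0,-0.0175,0,0,0,0,0,0,0,0,0,0,0,0,0,0,0,0,0,0,0,0])

```text
time: 16.22
position: [0.5298, -0.2074, 0.1558]
tool_rot: [0.203, -3.029, -0.686]
force: [-0.1, 3.0, 0.6]
finger_gap: 0.014
grasp_force: 30.0
```

```bash
python3 feel.py 5
```

```text
16.4667 F [ 0.1545  2.5043  0.1022 -0.4    -0.1229  0.0827] sd [0.2187 0.4279 0.3552 0.0243 0.0296 0.025 ]
d mm [ 0.0223 -0.2412 -0.6698] turn err deg [-3.9996 -0.0416  0.0992] sd 0.055785502250604725 0.000901148229615763 30.004145801067352
```

>>> jog_arm(rows=[0,-0.0011,0,-0.0175,0,0,0,0,0,0,0,0,0,0,0,0,0,0,0,0,0,0,0,0])

```text
time: 16.8
position: [0.5299, -0.2084, 0.1553]
tool_rot: [0.203, -3.021, -0.712]
force: [0.6, 2.6, 0.6]
finger_gap: 0.0139
grasp_force: 30.0
```

```bash
python3 feel.py 5
```

```text
17.05 F [-0.7862  2.6384  0.6288 -0.3505 -0.1437  0.0337] sd [0.6642 0.5848 0.5994 0.0387 0.0178 0.0223]
d mm [ 0.0474 -1.3401 -0.7061] turn err deg [-5.0026 -0.0412  0.1011] sd 0.05202178443078871 0.0013561279248603235 30.003653168678284
```

>>> jog_arm(rows=[0,-0.0011,0,-0.0175,0,0,0,0,0,0,0,0,0,0,0,0,0,0,0,0,0,0,0,0])

```text
time: 17.38
position: [0.53, -0.2094, 0.1548]
tool_rot: [0.202, -3.014, -0.738]
force: [-0.0, 2.6, 0.0]
finger_gap: 0.0141
grasp_force: 30.0
```

```bash
python3 feel.py 5
```

```text
17.6333 F [-0.1404  2.4891  0.7738 -0.391  -0.0804  0.0395] sd [0.4705 0.4136 0.199  0.0263 0.0254 0.0382]
d mm [ 0.0688 -2.5028 -0.7673] turn err deg [-5.997  -0.0425  0.1029] sd 0.028524795764362135 0.0022217223347919817 30.003649592399597
```

>>> jog_arm(rows=[0,-0.0011,0,-0.0175,0,0,0,0,0,0,0,0,0,0,0,0,0,0,0,0,0,0,0,0])

```text
time: 17.97
position: [0.5301, -0.2102, 0.1544]
tool_rot: [0.202, -3.006, -0.764]
force: [-0.6, 3.5, 2.1]
finger_gap: 0.0138
grasp_force: 30.0
```

```bash
python3 feel.py 5
```

```text
18.2167 F [-0.0676  3.4135 -0.0175 -0.6912 -0.0295  0.079 ] sd [0.7002 0.5122 0.4862 0.0201 0.0314 0.0254]
d mm [ 0.0388 -3.429  -0.8344] turn err deg [-7.013  -0.0435  0.0965] sd 0.006785357665013006 0.004973083297942905 30.014027953147888
```

>>> jog_arm(rows=[0,0.0011,0,0.0175,0,0,0,0.0011,0,0.0175,0,0,0,0.0011,0,0.0175,0,0,0,0.0011,0,0.0175,0,0,0,0.0011,0,0.0175,0,0,0,0.0008,0,0.012,0,0,0,0,0,0,0,0,0,0,0,0,0,0])

```text
time: 18.88
position: [0.5294, -0.2044, 0.1573]
tool_rot: [0.206, -3.047, -0.614]
force: [0.0, 3.1, -0.3]
finger_gap: 0.0142
grasp_force: 30.0
```

```bash
python3 feel.py 5
```

```text
19.1333 F [-0.0234  2.3282  1.6969 -0.4908 -0.0664  0.067 ] sd [0.2236 0.4325 0.1678 0.0242 0.0326 0.0186]
d mm [ 0.0489  2.4862 -0.8857] turn err deg [-1.3049 -0.0485  0.1224] sd 0.11398412406584392 0.004822067342909217 30.00690132379532
```

>>> jog_arm(rows=[0,-0.0008,0,0,0,0,0,-0.0008,0,0,0,0,0,0,0,0,0,0,0,0,0,0,0,0])

```text
time: 19.47
position: [0.5296, -0.2062, 0.1565]
tool_rot: [0.204, -3.047, -0.615]
force: [-0.6, 2.8, -0.1]
finger_gap: 0.0137
grasp_force: 30.0
```

```bash
python3 feel.py 5
```

```text
19.7167 F [ 0.455   3.1303  0.5109 -0.6727 -0.045   0.0537] sd [0.5751 0.1752 0.4746 0.0201 0.0221 0.0295]
d mm [ 0.0228  1.1177 -0.8744] turn err deg [-1.3105 -0.0418  0.103 ] sd 0.02111806086115802 0.0022126465139316203 30.015250146389008
```

>>> jog_arm(rows=[0,-0.0005,0,0,0,0,0,0,0,0,0,0,0,0,0,0,0,0])

```text
time: 19.97
position: [0.5296, -0.2065, 0.1564]
tool_rot: [0.205, -3.047, -0.615]
force: [-0.2, 2.1, 1.2]
finger_gap: 0.0136
grasp_force: 30.0
```

```bash
python3 feel.py 5
```

```text
20.2167 F [ 0.155   3.8299  0.7029 -0.7607  0.0074  0.0638] sd [0.27   0.0834 0.7416 0.026  0.0065 0.0139]
d mm [ 0.0111  0.6226 -0.8764] turn err deg [-1.3083 -0.043   0.1026] sd 0.009350358823783675 0.0007141489316021491 30.01910626888275
```

>>> jog_arm(rows=[0,-0.0005,0,0,0,0,0,0,0,0,0,0,0,0,0,0,0,0])

```text
time: 20.47
position: [0.5297, -0.2068, 0.1563]
tool_rot: [0.205, -3.047, -0.615]
force: [-0.5, 3.4, 2.9]
finger_gap: 0.014
grasp_force: 30.0
```

```bash
python3 feel.py 5
```

```text
20.7167 F [ 0.0293  4.7585 -0.5625 -1.2182  0.0859  0.0968] sd [0.3657 0.4526 0.3857 0.0602 0.0236 0.0208]
d mm [ 0.005   0.3351 -0.8552] turn err deg [-1.3293 -0.0387  0.0958] sd 0.03212556930717759 0.002958960605137545 30.050412118434906
```

>>> jog_arm(rows=[0,0.0016,0,0.0175,0,0,0,0,0,0,0,0,0,0,0,0,0,0])

```text
time: 20.97
position: [0.5295, -0.2055, 0.1568]
tool_rot: [0.206, -3.054, -0.586]
force: [0.1, 3.9, 0.5]
finger_gap: 0.0141
grasp_force: 30.0
```

```bash
python3 feel.py 6
```

```text
21.2667 F [-0.1389  3.4959  0.9954 -0.7954 -0.047   0.0568] sd [0.3968 0.2986 0.3375 0.0469 0.0252 0.0359]
d mm [ 0.0273  1.5454 -0.8313] turn err deg [-0.2777 -0.0429  0.1051] sd 0.03179025917910316 0.014527363424543879 30.02723515033722
```

>>> jog_arm(rows=[0,-0.0011,0,-0.0175,0,0,0,-0.0011,0,-0.0175,0,0,0,0,0,0,0,0,0,0,0,0,0,0])

```text
time: 21.6
position: [0.5297, -0.2077, 0.1559]
tool_rot: [0.203, -3.04, -0.643]
force: [-1.6, 4.8, 2.2]
finger_gap: 0.014
grasp_force: 30.1
```

```bash
python3 feel.py 6
```

```text
21.9 F [ 0.136   4.9685  0.0591 -1.1745  0.002   0.0794] sd [0.3195 0.6255 0.2523 0.0546 0.0232 0.0223]
d mm [ 0.0494 -0.5024 -0.8656] turn err deg [-2.3401 -0.0421  0.1165] sd 0.03487423527767587 0.020122872767781682 30.045109391212463
```

>>> jog_arm(rows=[0,0.0017,0,0.026,0,0,0,-0.0005,0,0,0,0,0,0,0,0,0,0,0,0,0,0,0,0])

```text
time: 22.23
position: [0.5296, -0.2065, 0.1564]
tool_rot: [0.205, -3.051, -0.6]
force: [-0.1, 3.8, -0.3]
finger_gap: 0.0139
grasp_force: 30.0
```

```bash
python3 feel.py 5
```

```text
22.4833 F [-0.1489  3.954   1.5377 -0.9004 -0.0676  0.0967] sd [0.4941 0.3877 0.1911 0.0254 0.025  0.0394]
d mm [ 0.0097  0.6009 -0.8974] turn err deg [-0.7986 -0.047   0.1099] sd 0.025238571968410815 0.01187716577446246 30.03046542406082
```

>>> jog_arm(rows=[0,-0.0005,0,0,0,0,0,0,0,0,0,0,0,0,0,0,0,0])

```text
time: 22.73
position: [0.5297, -0.2068, 0.1563]
tool_rot: [0.205, -3.05, -0.602]
force: [-1.4, 5.3, 0.9]
finger_gap: 0.0134
grasp_force: 30.1
```

```bash
python3 feel.py 5
```

```text
22.9833 F [ 0.0851  5.2263  0.4446 -1.2395 -0.0491  0.0704] sd [0.4469 0.404  0.5001 0.035  0.0177 0.0206]
d mm [ 0.0086  0.3449 -0.8849] turn err deg [-0.8371 -0.039   0.1009] sd 0.01836048625747263 0.002124497852477966 30.065532624721527
```

```bash
python3 - <<'E'
from tgt import *
w=snap('wrist','w5.png');b=snap('side','side5.png')
u=proj(b,C).astype(int); v=proj(w,C).astype(int); print(u,v)
f=lambda im,x,y,a,h:cv2.convertScaleAbs(cv2.resize(im[max(y,0):max(y,0)+h,x:x+a,::-1],(400,600),interpolation=cv2.INTER_CUBIC),alpha=1.6)
cv2.imwrite('pics/crop5.png',np.hstack([f(b['pixels'],u[0]-30,u[1]-45,60,90),f(w['pixels'],v[0]-50,v[1]-90,100,150)]))
E
```

```text
[276 163] [278 211]
```

View pics/crop5.png

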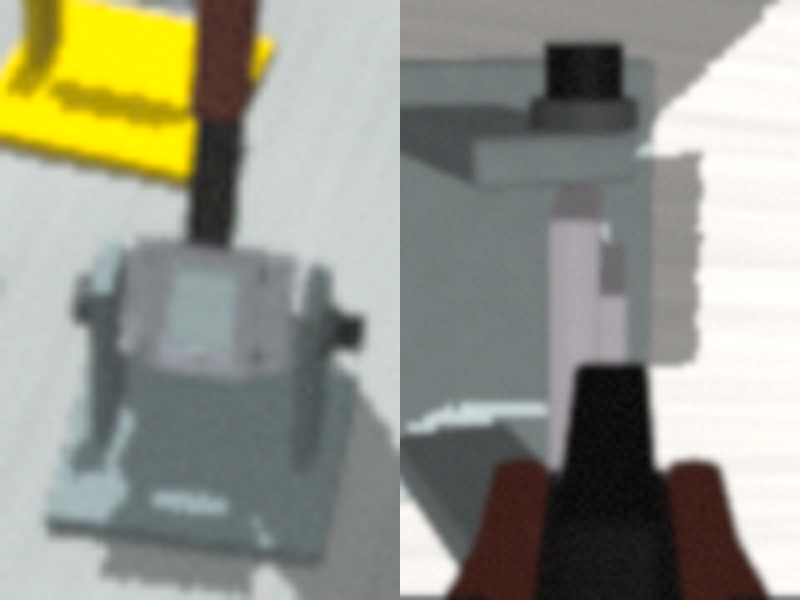

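The crop shows the plate centred on the face, with the pane at about (203,305) in the side crop. In the wrist crop the plate's edge runs parallel to the face's top edge and touches it. I'll add a slight extra press and hand in.

>>> jog_arm(rows=[0,-0.0003,0,0,0,0,0,0,0,0,0,0,0,0,0,0,0,0,0,0,0,0,0,0])

```text
time: 23.42
position: [0.5297, -0.2069, 0.1562]
tool_rot: [0.205, -3.05, -0.603]
force: [1.0, 4.6, 2.0]
finger_gap: 0.0143
grasp_force: 30.1
```

```bash
python3 feel.py 6; python3 -c "
from cell import *
print(job_done())"
```

```text
23.7167 F [-0.22    5.7018  0.5031 -1.4282  0.0031  0.1019] sd [0.503  0.6085 0.5892 0.0277 0.0199 0.0271]
d mm [-0.0127  0.2296 -0.8897] turn err deg [-0.8523 -0.037   0.0925] sd 0.019891806200931787 0.0014621152767215044 30.082275867462158
the job is handed in; nothing more can be done
None
```

I handed the job in at about 23.7 s of the 51 s allowed: the paddle is out of its holder and its plate lies centred on the grey stage's face (slope felt at about 22°), still gripped and pressed with about 6 N. The strip depths and the tilt, flush to within roughly half a degree, are judged from force and the camera, because the strip readings weren't available.

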